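Dispense four grinding balls and put them on the balance

TASK

Stand the blue dish on the table under the dispenser's spout, then turn the orange paddle knob exactly four clicks clockwise so that four red balls fall into the dish and the rest stay in the dispenser. Then carry the dish with its four balls to the balance and set it down gently, upright, in the middle of the pan, leaving the canister, bottle, jar and tube rack around undisturbed.

Things in the scene. Friction and masses are not known exactly. Their poses are not given: they have to be found in the camera images.
- dispenser: fixed white and green ball dispenser. Origin on the table under the knob's axis, z up, spout towards its -x. Pedestal x -30 to 60, y +-45 mm; on it a 136 mm square deck, top at 112 mm; clear drum 132 mm across to 135 mm showing the red balls; orange knob on top. A green chute 42 mm wide, 64 to 112 mm high, reaches 107 mm from the axis. The table below it is bare as far as the pedestal
- spout (a point): centre of the spout's downward mouth (24 x 36 mm), 92 mm out from the knob's axis towards the dispenser's -x, 64 mm above the table; balls fall straight down from it. The axes are those of dispenser
- knob_grip (a point): point to grip on the dispenser's orange paddle knob, on its vertical axis, 166 mm above the table. The paddle is an upright fin 60 mm long (along this point's x), 14 mm thick (its y), from 144 to 184 mm high, standing on a black disc of 30 mm radius (top at 144 mm). The point turns with the knob
- knob (a joint): turn of the knob, rad, 0 at the start, growing clockwise seen from above. Detent click every 40 degrees (0.698 rad), 9 to a turn; stops just below 0 and beyond 8 clicks. Detents take about 0.06 N m, damping 0.08 N m s/rad; let go, the knob snaps to the nearest click. Each click clockwise lets one ball fall, about half-way to the click; turn no faster than two clicks a second
- dish: blue round dish, 38 mm high, 90 mm across the rim (84 mm at the foot), walls and floor 4 mm thick, the floor rising in a cone to 15 mm at the middle, loose, 0.14 kg empty. Origin: centre of its underside; its bar handle runs out along its -x
- dish_handle (a point): point to grip on the dish's black bar handle: 95 mm from the dish's axis along the dish's -x, 28 mm above its underside. The bar is 14 mm wide (dish y), 16 mm tall, and reaches from the rim to 119 mm from the dish's axis. Axes are those of the dish
- dish_floor (a point): point on the dish's axis, 4 mm above its underside (the level of the inner floor at the wall)
- pan (a point): centre of the top of the balance's round steel pan (124 mm diameter), 52 mm above the table, fixed. The grey balance body around it is 42 mm high, 210 mm along this point's x (120 mm of that to -x) and 160 mm along its y; display at its -x end
- ball1_center (a point): centre of a loose red ball, 16 mm diameter, 13 g, in the dispenser's drum at the start; number 1 in the order in which clockwise clicks let them fall
- ball2_center (a point): centre of a loose red ball, 16 mm diameter, 13 g, in the dispenser's drum at the start; number 2 in the order in which clockwise clicks let them fall
- ball3_center (a point): centre of a loose red ball, 16 mm diameter, 13 g, in the dispenser's drum at the start; number 3 in the order in which clockwise clicks let them fall
- ball4_center (a point): centre of a loose red ball, 16 mm diameter, 13 g, in the dispenser's drum at the start; number 4 in the order in which clockwise clicks let them fall
- ball5_center (a point): centre of a loose red ball, 16 mm diameter, 13 g, in the dispenser's drum at the start; number 5 in the order in which clockwise clicks let them fall
- ball6_center (a point): centre of a loose red ball, 16 mm diameter, 13 g, in the dispenser's drum at the start; number 6 in the order in which clockwise clicks let them fall
- ball7_center (a point): centre of a loose red ball, 16 mm diameter, 13 g, in the dispenser's drum at the start; number 7 in the order in which clockwise clicks let them fall
- ball8_center (a point): centre of a loose red ball, 16 mm diameter, 13 g, in the dispenser's drum at the start; number 8 in the order in which clockwise clicks let them fall
- canister: bystander, loose: white wipes canister with green lid, 80 mm diameter, 165 mm tall. Origin: centre of its underside
- reagent: bystander, loose: amber bottle with black cap, 50 mm diameter, 95 mm tall. Origin: centre of its underside
- jar: bystander, loose: clear jar with red lid, 50 mm diameter, 70 mm tall. Origin: centre of its underside
- rack: bystander, loose: white rack of tubes with red and purple caps, 50 x 160 x 100 mm (its long side along its y). Origin: centre of its underside
Not all that is in view belongs to the job. What is shaped like the dish but yellow is not meant.

How it is judged:
On the way, in this order (a step that is already met when the one before it is completed fails the run):
1. the dish stands on the table under the spout, before the knob is turned (horizontal distance between dish and spout below 0.03 m and height (world z) of dish below 0.012 m and angle between dish's own z axis and vertical below 0.1 rad and value of joint knob below 0.3 rad), for 0.2 s.
2. the knob is four clicks on and the four balls lie in the dish, still under the spout (horizontal distance between dish and spout below 0.03 m and height (world z) of dish below 0.012 m and angle between dish's own z axis and vertical below 0.1 rad and value of joint knob between 2.593 and 2.993 rad and distance between each of ball1_center, ball2_center, ball3_center, ball4_center and dish_floor below 0.042 m), for 0.2 s.
At the end, for the whole second after the job is handed in: The dish stands upright (within 3 degrees) and at rest on the balance pan, its axis within 30 mm of the pan's centre; balls 1 to 4 lie in it, balls 5 to 8 are still in the dispenser's drum, and the knob rests at four clicks (within 0.2 rad) (horizontal distance between dish and pan below 0.03 m and z of dish in the frame of pan between -0.004 and 0.005 m and angle between dish's own z axis and vertical below 0.06 rad and linear speed of dish below 0.02 m/s and distance between each of ball1_center, ball2_center, ball3_center, ball4_center and dish_floor below 0.042 m and height (world z) of each of ball5_center, ball6_center, ball7_center, ball8_center above 0.107 m and horizontal distance between each of ball5_center, ball6_center, ball7_center, ball8_center and knob_grip below 0.066 m and value of joint knob between 2.593 and 2.993 rad); the robot touches nothing.
It fails at once if the canister is moved more than 25 mm or tipped over (distance of canister from where it was at the start of the episode above 0.025 m or angle between canister's own z axis and vertical above 0.4 rad).
It fails at once if the reagent is moved more than 25 mm or tipped over (distance of reagent from where it was at the start of the episode above 0.025 m or angle between reagent's own z axis and vertical above 0.4 rad).
It fails at once if the jar is moved more than 25 mm or tipped over (distance of jar from where it was at the start of the episode above 0.025 m or angle between jar's own z axis and vertical above 0.4 rad).
It fails at once if the rack is moved more than 25 mm or tipped over (distance of rack from where it was at the start of the episode above 0.025 m or angle between rack's own z axis and vertical above 0.4 rad).
It fails at once if the dish is dropped or thrown (falls freely faster than 0.6 m/s, about 20 mm) (linear speed of dish above 0.6 m/s and contact force between the fingers and dish below 0.05 N).
It also fails if it takes over 72 s, if anything falls off the work surface, if the arm or the gripper's body presses on something with over 40 N, if the wrist force passes 120 N, or if a joint passes its speed limit or range.

ROBOT

A 7-joint arm with a two-finger parallel gripper is mounted at the origin on the work surface. World frame = base frame: x ahead of the robot, y to its left, z up, the work surface at z = 0. Lengths are in m, angles in rad, forces in N, time in s.
With the tool pointing down it reaches from about 0.425 to 0.95 m from the base axis. Payload 4.7 kg.
Tool frame: the origin (TCP) lies on the centre line of the jaws, within the pads' length; the fingertips stand robot.nose_length ahead of it and the grasp point (between the pads) lies 8 mm behind it (robot.nose_length is the distance from the TCP to the fingertips, in m); z points along the fingers, y is the line along which they close (so a half turn about z gives the same grasp; the last joint's range is limited). The gripper opens to 85 mm and grips with 20 to 120 N. Pads are 22 mm wide; open, the fingers measure 114 mm over their backs; the gripper's body (76 mm by 85 mm) begins 54 mm behind the grasp point. The pads swing forward as they close: fully open they stand 13 mm farther back than shut.
Start: joints at [-1.149, 0.469, -0.049, 1.532, 0.024, 1.141, -0.082], TCP at [0.294, 0.608, 0.242] pointing down, gripper open.
Joint ranges: [-2.59, 2.59], [-0.33, 1.99], [-1.39, 1.29], [0.1, 2.45], [-1.04, 4.18], [0.21, 1.99], [-2.66, 2.66]. Speed limits (rad/s): [2.57, 2.57, 3.14, 3.14, 3.14, 3.14, 3.14].

INTERFACE

Orientations are given as [roll, pitch, yaw] about the fixed x, y, z axes, in that order (R = Rz(yaw) Ry(pitch) Rx(roll)).
In Python, from plant import robot gives the robot as it stands. Calls block until the motion is done:
- robot.goto(position, orientation): joint-space move of the TCP to a pose.
- robot.move_straight(position, vel=0.15, attitude=None, contact_N=None): straight line of the TCP; attitude=None keeps the orientation; vel is the mean speed in m/s. With contact_N (N) it stops when the force on the tool has changed by that much, and returns True; else False.
- robot.move_joints(angles): joint-space move.
- robot.grip(opening, strength=None): opening from 0.0 (shut) to 1.0 (fully open); strength is the grip in N (None keeps the last); returns when the fingers have stopped.
- robot.sleep(seconds).
- robot.inverse_kinematics(position, orientation): joint angles nearest the present ones, or None.
- robot.sense(): the state.
- robot.grab_frame(name): name is "scene" or "top" or "wrist"; returns a dict with "image" (420x560x3 uint8, red, green, blue), "range_z" (420x560 float32, m along the optical axis (not along the pixel's ray), 0 where there is no reading), "fx", "fy", "cx", "cy" (pixels), "R" (3x3) and "t" (3): a world point X has camera coordinates R X + t. Camera axes: x right, y down, z forward; pixel columns grow to the right and rows downward; lengths in m; the calibration is good to about 2 mm. A picture is of the moment at which its call begins.
A pose or a line that the arm cannot do raises robot.IKError and nothing moves.
- robot.close_job(): hands the job in; it is judged then, once.
The state is a dict: "t": time; "joint_pos": joint angles; "joint_velocities": joint speeds; "effort": joint torques, N m; "tcp_pos": TCP position; "tcp_rot": TCP orientation; "wrist_force": force on the tool from outside, world axes, zero at the start; "torque": the same for the moment, N m; "opening": opening from 0.0 (shut) to 1.0 (fully open); "gripper_force": force on a finger pad.
Only numpy, scipy, OpenCV 4.12 (cv2) and the standard library are available. Lean on these libraries where they do the work, as an engineer would, in place of code of your own. Each camera call takes 0.05 s, during which the arm holds its last target. There are 200 camera calls.

## Working session

There is one attempt and no reset: what is moved stays moved. The work goes in short steps, each a Python script; the robot and the scene stay as the last script left them, time stands still between calls to the robot, and variables do not carry over. Pictures are saved under pics/ and viewed, at most 10 in all, crops included, and the job is handed in when it is done.

```bash
mkdir -p pics; ls; python3 - <<'E'
from plant import robot
import cv2,numpy as np
for n in("scene","top"):
    f=robot.grab_frame(n); cv2.imwrite(f"pics/{n}0.png",f["image"][:,:,::-1]); np.savez(f"{n}0.npz",**f)
s=robot.sense(); print(s["t"],s["tcp_pos"],s["tcp_rot"],robot.nose_length)
E
```

```text
pics
0.1 [0.29382634 0.60714454 0.24135048] [-3.13985461e+00  4.38626737e-05  2.69085301e+00] 0.011
```

View pics/top0.png

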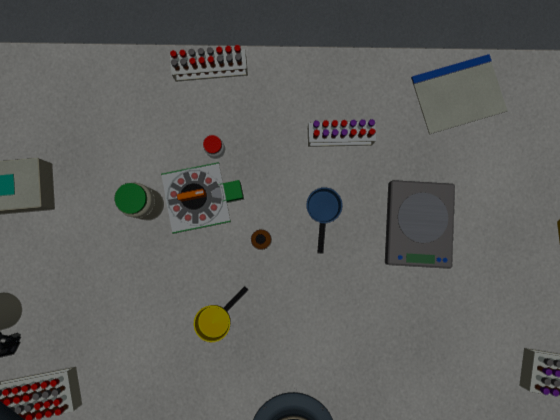

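View pics/scene0.png

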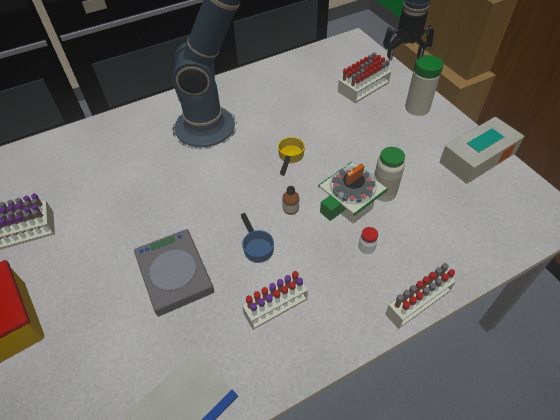

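The top view shows the blue dish at (324,205) with its handle towards (320,252). The yellow lookalike is at (213,322) and is rejected. The dispenser is at (195,197) with its spout to the right at (232,190), the bottle at (261,239), the jar at (213,146), the canister at (133,198), the rack at (342,131) and the balance pan at (423,217).

```bash
cat > h.py <<'E'
import numpy as np,cv2
def load(n): return dict(np.load(n+"0.npz"))
def cloud(f):
    z=f["range_z"];v,u=np.mgrid[:z.shape[0],:z.shape[1]]
    c=np.dstack([(u-f["cx"])/f["fx"]*z,(v-f["cy"])/f["fy"]*z,z])
    P=(c-f["t"])@f["R"]; P[z==0]=np.nan; return P
def atz(f,u,v,z):
    d=f["R"].T@np.array([(u-f["cx"])/f["fx"],(v-f["cy"])/f["fy"],1]);o=-f["R"].T@f["t"]
    return o+d*(z-o[2])/d[2]
E
python3 - <<'E'
from h import *
f=load("top");P=cloud(f);im=f["image"];hsv=cv2.cvtColor(im,cv2.COLOR_RGB2HSV)
cv2.imwrite("pics/crop1.png",cv2.resize(im[130:280,150:350,::-1],None,fx=4,fy=4,interpolation=cv2.INTER_CUBIC))
print("cam",-f["R"].T@f["t"],f["fx"])
def rep(n,m,box,zr):
    u0,v0,u1,v1=box;k=np.zeros(m.shape,bool);k[v0:v1,u0:u1]=1
    k&=m&(P[...,2]>zr[0])&(P[...,2]<zr[1]);q=P[k][:,:2].astype(np.float32)
    (c,s,a)=cv2.minAreaRect(q);cc,r=cv2.minEnclosingCircle(q)
    print(n,len(q),"rect",np.round(c,4),np.round(s,4),round(a,1),"circ",np.round(cc,4),round(r,4),"z",np.round(np.percentile(P[k][:,2],[5,50,95]),3))
A=np.ones(im.shape[:2],bool)
H=hsv[...,0];S=hsv[...,1];V=hsv[...,2]
blue=(H>95)&(H<125)&(S>90)
rep("dish rim",blue,(300,180,350,230),(.03,.05))
rep("handle",V<60,(310,215,335,260),(.02,.05))
rep("knob",(H<20)&(S>150)&(V>120),(165,180,215,215),(.165,.2))
rep("deck",A,(150,155,232,240),(.105,.118))
rep("chute",(H>45)&(H<75)&(S>100),(222,175,250,210),(.1,.12))
rep("body",A,(375,170,470,275),(.03,.047))
rep("pan",A,(375,170,470,275),(.0495,.07))
rep("canister",A,(105,170,163,225),(.155,.18))
rep("reagent",A,(240,220,280,260),(.08,.11))
rep("jar",A,(195,130,230,160),(.06,.08))
rep("rack",A,(300,110,385,150),(.02,.12))
k=P[60:100,250:300,2];print("table",np.nanmedian(k))
E
```

```text
cam [0.45654383 0.03669664 1.31814521] 521.9057859344321
dish rim 154 rect [ 0.5698 -0.0693] [0.0854 0.085 ] 45.5 circ [ 0.5681 -0.0698] 0.0448 z [0.032 0.037 0.042]
handle 182 rect [ 0.4986 -0.0664] [0.0286 0.0927] 70.6 circ [ 0.4954 -0.0756] 0.0467 z [0.029 0.035 0.04 ]
knob 58 rect [0.5769 0.236 ] [0.0069 0.0525] 12.4 circ [0.5776 0.2362] 0.0265 z [0.18  0.184 0.187]
deck 1105 rect [0.5742 0.2446] [0.1428 0.1948] 12.1 circ [0.5752 0.2407] 0.1019 z [0.108 0.112 0.116]
chute 305 rect [0.5947 0.1496] [0.0419 0.0386] 12.3 circ [0.5945 0.15  ] 0.0273 z [0.107 0.112 0.116]
body 3521 rect [ 0.5256 -0.309 ] [0.1626 0.2102] 87.3 circ [ 0.5246 -0.307 ] 0.1281 z [0.037 0.042 0.046]
pan 1586 rect [ 0.5308 -0.3185] [0.1502 0.123 ] 46.9 circ [ 0.5172 -0.3136] 0.0846 z [0.05  0.052 0.056]
canister 790 rect [0.5681 0.3712] [0.0673 0.0674] 4.3 circ [0.5679 0.3718] 0.0352 z [0.161 0.165 0.168]
reagent 81 rect [0.4834 0.0835] [0.0213 0.0211] 0.9 circ [0.4824 0.0845] 0.0118 z [0.09  0.095 0.099]
jar 278 rect [0.7108 0.2051] [0.0435 0.0434] 60.5 circ [0.7113 0.2052] 0.0226 z [0.065 0.07  0.074]
rack 1451 rect [ 0.7487 -0.111 ] [0.0513 0.1645] 1.9 circ [ 0.7482 -0.1107] 0.0853 z [0.051 0.062 0.102]
table -0.00039843960622923716
```

View pics/crop1.png

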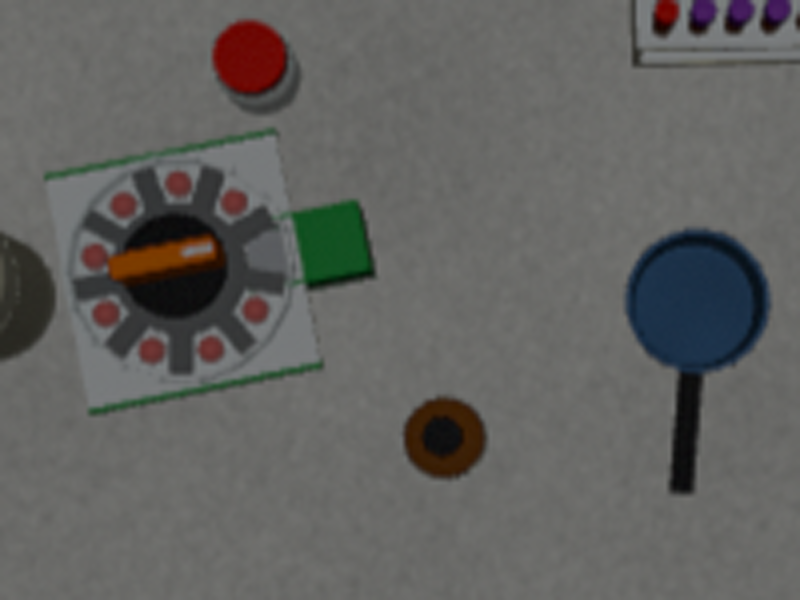

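Readings from the enlarged crop:
- The fin runs along the dispenser's x axis. The deck, chute and fin all agree on 12°.
- The dish's handle end is at crop (681,490) and its centre is at (698,300).

Next I check the dish and pan positions and plan the joint solutions.

```bash
python3 - <<'E'
from h import *
from plant import robot
f=load("top")
c=lambda u,v,z:atz(f,150+u/4,130+v/4,z)
d=c(698,300,.038);e=c(681,491,.036)
print("dish",d,"end",e,np.linalg.norm((e-d)[:2]),np.degrees(np.arctan2(*(e-d)[[1,0]])))
print("pan",atz(f,423,217,.052),"disc",c(172,265,.144))
print("fin ang", np.degrees(np.arctan2(*(c(108,262,.184)-c(218,240,.184))[[1,0]])))
def chk(n,p,a):
    for k in (-2,-1,0,1,2):
        a2=a+180*k
        if abs(a2)>360: continue
        q=robot.inverse_kinematics(p,[np.pi,0,np.radians(a2)])
        print(n,a2,None if q is None else np.round(q,2))
ang=174.5;u=lambda a:np.array([np.cos(np.radians(a)),np.sin(np.radians(a))])
g=np.r_[d[:2]+.095*u(ang),.02]
chk("grasp",g,ang)
sp=np.array([.596,.1456]);chk("spout",np.r_[sp+.095*u(-78),.022],-78)
chk("pan",np.r_[np.array([.5406,-.31])+.095*u(-78),.072],-78)
for a in(-78,-118,-158,-198,-238):chk("knob",[.5766,.2358,.163],a)
E
```

```text
dish [ 0.56883337 -0.0708089   0.038     ] end [ 0.45140536 -0.06128358  0.036     ] 0.11781370458219856 175.3625330971028
pan [ 0.54119307 -0.30990378  0.052     ] disc [0.57573917 0.23522612 0.144     ]
fin ang 102.11727140367857
grasp -185.5 [-0.11  0.49  0.19  2.18 -0.19  0.49  1.7 ]
grasp -5.5 [-0.4   0.55  0.56  2.2  -0.57  0.54 -1.07]
grasp 174.5 [-0.11  0.49  0.19  2.18 -0.19  0.49  1.7 ]
grasp 354.5 [-0.4   0.55  0.56  2.2  -0.57  0.54 -1.07]
spout -258 [-0.4   0.66  0.34  1.86 -0.33  0.68  0.34]
spout -78 [-0.76  0.84  0.91  1.88 -0.87  0.88 -2.34]
spout 102 [-0.4   0.66  0.34  1.86 -0.33  0.68  0.34]
spout 282 [-0.76  0.84  0.91  1.88 -0.87  0.88 -2.34]
pan -258 [ 0.07  0.79  0.78  1.67 -0.66  0.96  1.3 ]
pan -78 [-0.08  0.96  1.1   1.68 -0.94  1.13 -1.63]
pan 102 [ 0.07  0.79  0.78  1.67 -0.66  0.96  1.3 ]
pan 282 [-0.08  0.96  1.1   1.68 -0.94  1.13 -1.63]
knob -258 [-0.65  0.47  0.26  1.76 -0.14  0.94 -0.12]
knob -78 [ 0.3   0.77 -1.18  1.7   0.76  1.21  2.27]
knob 102 [-0.65  0.47  0.26  1.76 -0.14  0.94 -0.12]
knob 282 [ 0.3   0.77 -1.18  1.7   0.76  1.21  2.27]
knob -298 [-0.75  0.48  0.4   1.76 -0.22  0.94 -0.75]
knob -118 [-0.29  0.47 -0.23  1.74  0.13  0.95  2.09]
knob 62 [-0.75  0.48  0.4   1.76 -0.22  0.94 -0.75]
knob 242 [-0.29  0.47 -0.23  1.74  0.13  0.95  2.09]
knob -338 [-0.83  0.5   0.51  1.77 -0.29  0.95 -1.38]
knob -158 [-0.4   0.46 -0.08  1.74  0.04  0.94  1.46]
knob 22 [-0.83  0.5   0.51  1.77 -0.29  0.95 -1.38]
knob 202 [-0.4   0.46 -0.08  1.74  0.04  0.94  1.46]
knob -198 [-0.49  0.46  0.05  1.75 -0.02  0.94  0.82]
knob -18 [-0.93  0.53  0.66  1.77 -0.38  0.97 -2.  ]
knob 162 [-0.49  0.46  0.05  1.75 -0.02  0.94  0.82]
knob -238 [-0.59  0.46  0.19  1.75 -0.1   0.93  0.19]
knob -58 [-1.18  0.71  1.11  1.79 -0.71  1.11 -2.4 ]
knob 122 [-0.59  0.46  0.19  1.75 -0.1   0.93  0.19]
```

```bash
cat >> h.py <<'E'
U=lambda a:np.array([np.cos(np.radians(a)),np.sin(np.radians(a))])
RPY=lambda a:[np.pi,0,np.radians(a)]
SP=np.array([.596,.1456]);PAN=np.array([.541,-.310]);AX=np.array([.5766,.2356])
def measure(robot,name):
    f=robot.grab_frame("top");P=cloud(f);im=f["image"];cv2.imwrite(f"pics/{name}.png",im[:,:,::-1])
    h=cv2.cvtColor(im,cv2.COLOR_RGB2HSV)
    k=(h[...,0]>95)&(h[...,0]<125)&(h[...,1]>90)&(P[...,0]>.4)&(P[...,0]<.7)&(abs(P[...,1])<.4)
    q=P[k];print("dish px",k.sum(),"centre",cv2.minEnclosingCircle(q[:,:2].astype(np.float32)),"top z",np.percentile(q[:,2],95))
E
python3 - <<'E'
from h import *
from plant import robot
g=np.array([.5685,-.0702])+.095*U(175)
robot.goto([*g,.11],RPY(-5)); print(robot.sense()["t"])
robot.move_straight([*g,.021],vel=.1,contact_N=8)
robot.grip(0,60)
robot.sleep(.2);s=robot.sense();print(s["tcp_pos"],s["opening"],s["gripper_force"])
robot.move_straight([*g,.051],vel=.08)
c=SP+.11*U(-78);robot.goto([*(c+.095*U(-78)),.051],RPY(102))
robot.sleep(.3);s=robot.sense();print(s["t"],s["tcp_pos"],s["tcp_rot"],s["opening"],s["gripper_force"],s["joint_pos"]);print("expect",c)
measure(robot,"top1")
E
```

```text
2.6
[ 0.47389271 -0.06198005  0.02108484] 0.1529642167880839 60.8319354057312
6.575 [ 0.63841141 -0.05472914  0.05099732] [-3.14139963e+00  6.59530051e-05  1.78030879e+00] 0.1509697451545499 60.267030000686646 [-0.1458474   0.62999957  0.23270595  1.78480165 -0.20049642  0.74999972
  0.40051702]
expect [0.61887029 0.03800376]
dish px 1148 centre ((0.5383546352386475, -0.14639653265476227), 0.24641472101211548) top z 0.46026575429084327
```

View pics/top1.png

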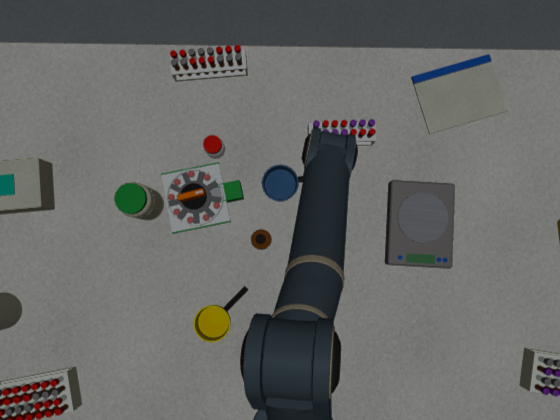

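The blue dish is held at (280,183), facing the chute end at (242,190). The arm itself also matched the blue mask, so I'll add a height filter. Next: insert the dish.

```bash
sed -i 's/&(abs(P\[...,1\])<.4)/\&(abs(P[...,1])<.4)\&(P[...,2]<.11)/' h.py; python3 - <<'E'
from h import *
from plant import robot
measure(robot,"top2")
c=SP+.205*U(-78);t=SP+.095*U(-78)
robot.move_straight([*c,.027],vel=.06)
robot.move_straight([*t,.027],vel=.08)
print(robot.move_straight([*t,.0205],vel=.02,contact_N=3),robot.sense()["tcp_pos"])
robot.grip(.55);robot.sleep(.2)
o=t+.0*U(-78)
robot.move_straight([*o,.13],vel=.15);s=robot.sense();print(s["t"],s["opening"])
C=[-1.18,.71,1.11,1.79,-.71,1.11,.39]
f=robot.grab_frame("scene");cv2.imwrite("pics/scene1.png",cv2.resize(f["image"][100:260,190:430,::-1],None,fx=3,fy=3,interpolation=cv2.INTER_CUBIC));measure(robot,"top3")
E
```

```text
dish px 1076 centre ((0.536085307598114, -0.14473530650138855), 0.24616774916648865) top z 0.06737403423988192
True [0.61596886 0.05216772 0.02087133]
10.6083 0.5491017873728334
dish px 354 centre ((0.5335399508476257, -0.09721312671899796), 0.2903241515159607) top z 0.045189077019940516
```

View pics/scene1.png

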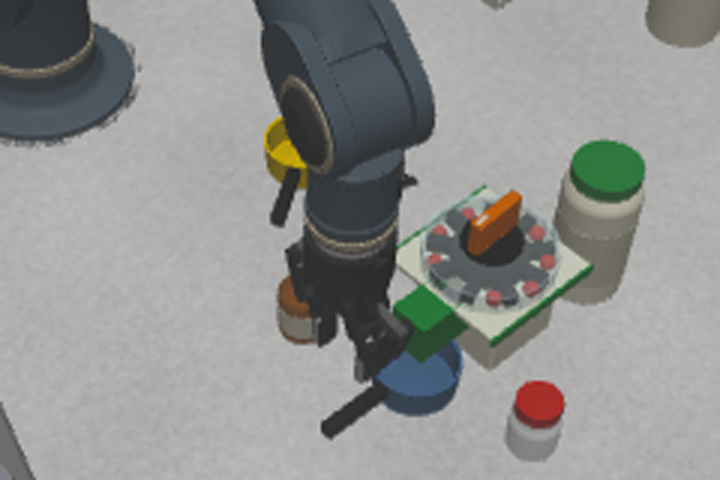

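The dish stands under the green chute, visible at crop (420,375) with the handle end at (330,430), and the knob is untouched. Next: the knob.

```bash
python3 - <<'E'
from h import *
from plant import robot
p=robot.sense()["tcp_pos"]
robot.move_straight([p[0],p[1],.28],vel=.25)
def start(z):
    q=robot.inverse_kinematics([*AX,z],RPY(-58)); q=np.array(q); q[6]+=np.radians(160); return q
qh=start(.26);robot.move_joints(qh)
ql=start(.163);print(np.round(qh,2),np.round(ql,2))
robot.grip(.6)
robot.move_straight([*AX,.163],vel=.12,contact_N=8)
s=robot.sense();print(s["t"],s["tcp_pos"],s["tcp_rot"],np.round(s["joint_pos"],3),s["wrist_force"])
f=robot.grab_frame("wrist");cv2.imwrite("pics/wr1.png",f["image"][:,:,::-1])
E
```

```text
[-1.19  0.57  1.12  1.69 -0.54  1.23  0.26] [ 0.3   0.77 -1.18  1.7   0.76  1.21  5.42]
13.575 [0.577251   0.23556151 0.16379222] [ 3.14004935e+00 -8.12674466e-05  1.78010746e+00] [-1.137  0.663  1.026  1.784 -0.644  1.07   0.332] [-0.39017259 -0.22457364  0.82292603]
```

View pics/wr1.png

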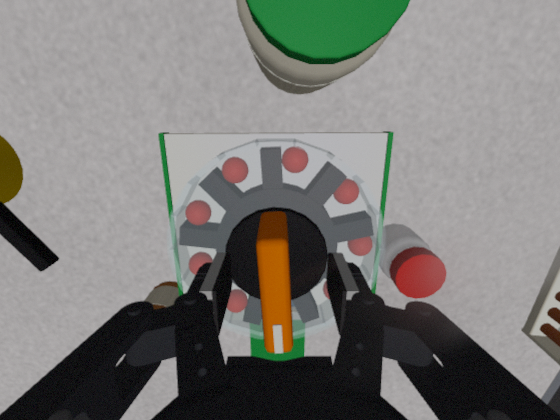

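The wrist view shows the orange fin at (275,280), centred and aligned between the fingertips at (222,270) and (330,270). Next I grip it and turn with joint 7 alone. Its end value of -2.46 is within range.

```bash
python3 - <<'E'
from h import *
from plant import robot
robot.grip(0,50);s=robot.sense();print("open",s["opening"],s["t"])
q0=np.array(s["joint_pos"])
for d in range(20,161,20):
    q=q0.copy();q[6]-=np.radians(d);t0=robot.sense()["t"]
    robot.move_joints(q);robot.sleep(.1);s=robot.sense()
    print(d,round(s["t"]-t0,2),round(s["tcp_rot"][2]*57.3,1),np.round(s["torque"][2],2))
    if d%40==0: robot.sleep(.3)
robot.grip(.6);robot.sleep(.3)
robot.move_straight([*AX,.26],vel=.2);s=robot.sense();print(s["t"],s["tcp_pos"])
f=robot.grab_frame("wrist");w=f["image"]
g=robot.grab_frame("scene");a=cv2.resize(g["image"][130:260,240:410],(560,420))
cv2.imwrite("pics/c2.png",cv2.resize(np.hstack([w,a])[:,:,::-1],(800,300),interpolation=cv2.INTER_AREA))
E
```

```text
open 0.15495643253011893 14.05
20 0.52 82.1 0.05
40 0.53 62.2 0.04
60 0.53 42.2 -0.05
80 0.52 22.2 0.01
100 0.52 2.2 0.02
120 0.53 -17.9 0.04
140 0.52 -37.9 -0.01
160 0.52 -57.9 -0.02
20.8333 [0.57586454 0.23578798 0.25901631]
```

View pics/c2.png

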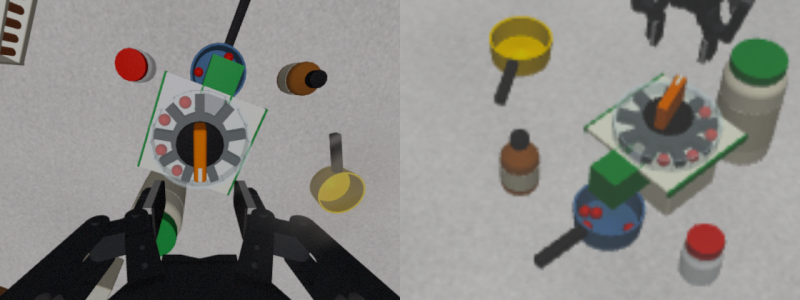

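The drum still holds four balls, at (185,102), (164,120), (160,150) and (177,170). The dish holds four, around (583–628, 211–226) in the right panel, and nothing else has moved. Next I regrasp the handle.

```bash
cat >> h.py <<'E'
def dishat(robot,name,exp,r=.06):
    f=robot.grab_frame("top");P=cloud(f);im=f["image"];cv2.imwrite(f"pics/{name}.png",im[:,:,::-1])
    h=cv2.cvtColor(im,cv2.COLOR_RGB2HSV)
    k=(h[...,0]>95)&(h[...,0]<125)&(h[...,1]>90)&(np.hypot(P[...,0]-exp[0],P[...,1]-exp[1])<r)&(P[...,2]<.2)
    q=P[k];z=np.percentile(q[:,2],92);q=q[q[:,2]>z-.01];print("exp",exp,"dish",k.sum(),cv2.minEnclosingCircle(q[:,:2].astype(np.float32)),"rim z",z)
E
python3 - <<'E'
from h import *
from plant import robot
t=SP+.095*U(-78);c=SP+.215*U(-78)
robot.goto([*t,.15],RPY(102));s=robot.sense();print(s["t"],np.round(s["joint_pos"],2))
robot.move_straight([*t,.0205],vel=.1,contact_N=8)
robot.grip(0,60);s=robot.sense();print(s["tcp_pos"],s["opening"],s["gripper_force"])
robot.move_straight([*t,.0265],vel=.03)
robot.move_straight([*c,.0265],vel=.08)
robot.move_straight([*c,.11],vel=.08);robot.sleep(.2)
s=robot.sense();print(s["t"],s["tcp_pos"],s["gripper_force"])
dishat(robot,"top4",s["tcp_pos"][:2]+.095*U(102))
cv2.imwrite("pics/c4.png",cv2.resize(cv2.imread("pics/top4.png")[130:280,150:350],None,fx=3,fy=3,interpolation=cv2.INTER_CUBIC))
E
```

```text
23.2917 [-0.42  0.48  0.36  1.79 -0.21  0.91  0.24]
[0.61600473 0.05270003 0.02091098] 0.1472316953047523 60.803983211517334
28.55 [ 0.64042125 -0.06467983  0.1094682 ] 60.201863050460815
exp [0.62066964 0.02824419] dish 941 ((0.6216817498207092, 0.0283392071723938), 0.04469754919409752) rim z 0.12528300682710594
```

View pics/c4.png

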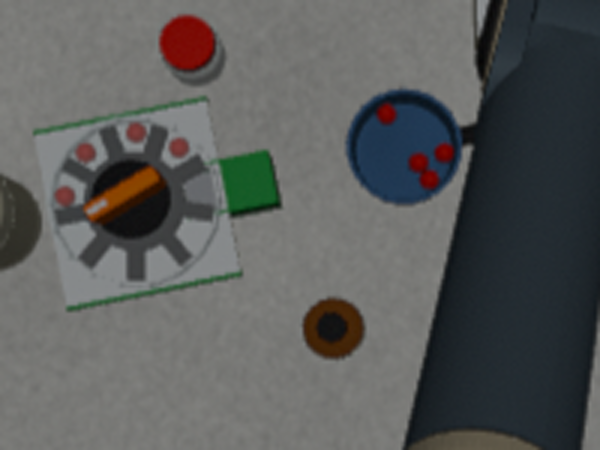

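The held dish contains its four balls, at (387,113), (419,162), (445,152) and (430,180), and its centre is within 1 mm of the expected position. Next: carry it to the pan.

```bash
python3 - <<'E'
from h import *
from plant import robot
p=PAN+.095*U(-78)
robot.move_straight([*p,.11],vel=.1);robot.sleep(.2)
s=robot.sense();print(s["t"],s["tcp_pos"],s["tcp_rot"]);dishat(robot,"top5",PAN)
robot.move_straight([*p,.080],vel=.05)
print(robot.move_straight([*p,.0715],vel=.012,contact_N=2.5),robot.sense()["tcp_pos"])
robot.sleep(.2);robot.grip(.5);robot.sleep(.3)
robot.move_straight([*p,.2],vel=.12);robot.move_straight([p[0]-.05,p[1]-.15,.3],vel=.25);robot.sleep(.3)
s=robot.sense();print(s["t"],s["wrist_force"]);dishat(robot,"top6",PAN)
cv2.imwrite("pics/c6.png",cv2.resize(cv2.imread("pics/top6.png")[120:290,140:470],None,fx=2.4,fy=2.4,interpolation=cv2.INTER_CUBIC))
E
```

```text
32.425 [ 0.56082999 -0.40280254  0.11002307] [ 3.14154106e+00 -3.90659427e-05  1.78038516e+00]
exp [ 0.541 -0.31 ] dish 1037 ((0.5426846742630005, -0.3092561364173889), 0.04613577574491501) rim z 0.12604547894760246
True [ 0.56077278 -0.40305862  0.07278336]
37.125 [-0.73864209 -0.31754305 -0.15739992]
exp [ 0.541 -0.31 ] dish 969 ((0.5423544645309448, -0.30979812145233154), 0.04628731682896614) rim z 0.0900368630854203
```

View pics/c6.png

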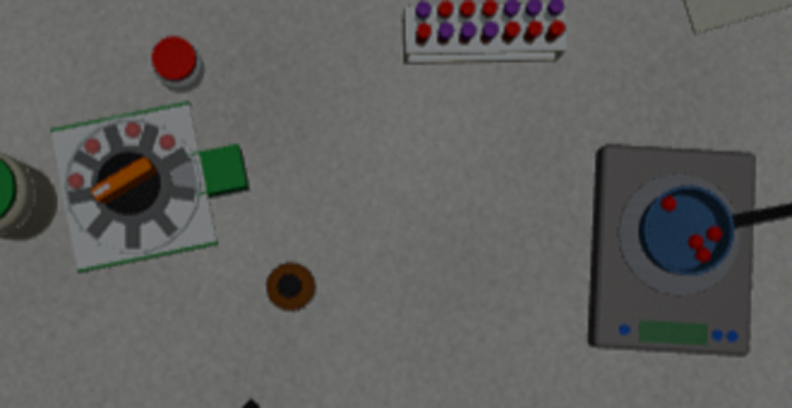

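The dish stands on the pan at (686,230) with its four balls, and its rim is at 0.090 m, which is 52 + 38 mm. The drum still holds four balls, the bystanders are in place and the gripper is clear.

```bash
python3 -c "
from plant import robot
print(robot.close_job())"
```

```text
the job is handed in; nothing more can be done
None
```

I handed the job in at about 37 s: the blue dish with its four red balls stands within about 2 mm of the pan's centre, four balls remain in the dispenser, and the bystanders look undisturbed; the hand-in call returned no verdict.

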